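# Set the pressure screw of a printing press and lock it with its jam nut

## Task

The small roller press is screwed down too hard on its right-hand side. Ease that side's pressure screw (steel lever with a black ball) anticlockwise (seen from above) until its lever stands over the red mark, then lock it there: keep hold of the screw's lever so that it stays on the mark while you turn the lock nut's orange lever clockwise until it is tight, and let go. Leave the left-hand screw and the things lying about alone.

Things in the scene. Friction and masses are not known exactly. Their poses are not given: they have to be found in the camera images.
- press: Small green tabletop roller press, fixed to the table; base 360 x 370 mm. Origin under the centre of the base, x across the roller and away from the robot, y along the roller towards the left-hand cheek with the spoked wheel, z up. The upright cheeks, 185 mm high, stand at y = -150 mm (right-hand, the one to adjust) and y = +150 mm. On top of each cheek lies a scale plate, top face 189 mm above the table, reaching out 108 mm from the screw axis on the outer side.
- screw_axis (a point): Point on the vertical axis of the right-hand pressure screw, at the height of the two levers (227 mm above the table). The screw's hub, 34 mm across, rises only 11 mm above this point; nothing on this cheek stands higher.
- mark (a point): Red setting mark on the right-hand scale plate, 100 mm from the screw axis, 191 mm above the table. The screw is set when its lever points over this mark, seen from above. Just beyond it, 108 to 111 mm from the axis, is a small upright red tab, its top 203 mm above the table.
- screw_lever (a point): Point on the centre line of the right-hand screw's steel lever, 55 mm from the screw axis. The lever is a level round bar 12 mm thick, 227 mm above the table (centre line), that sticks out straight from the hub to a 21 mm black ball centred 78 mm from the axis.
- nut_lever (a point): Point on the centre line of the lock nut's orange lever, 55 mm from the same axis. The nut sits on the screw below the screw's hub; its lever rises from the nut and from 40 mm to 90 mm out is a level round bar 12 mm thick at the same height (227 mm) as the screw's lever. Seen from above it lies anticlockwise of the screw's lever: by 43 to 49 degrees at the start, by 23 degrees when the nut is tight.
- pressure_screw (a joint): Turn of the right-hand screw in rad, clockwise from above positive; 0 when the lever points over the red mark, 0.4 to 0.9 at the start. It turns stiffly (0.2 N m, some 4 N at 55 mm) and stays where it is left.
- lock_nut (a joint): Turn of the lock nut relative to the screw in rad, clockwise from above positive; 0 to 0.1 at the start (slack), 0.45 when tight, where it comes up solid. It has a nylon insert, so that it is stiffer on the screw (0.3 N m, some 6 N at 55 mm) than the screw is in the press: turned alone, the nut takes the screw round with it, and turning the screw takes the nut along. It stays where it is left.
- left_lever (a point): Point on the lever of the left-hand screw (55 mm from its axis), which is already set and locked. To be left alone.
- left_screw (a joint): Turn of the left-hand screw, rad; 0 at the start.
- left_nut (a joint): Turn of the left-hand lock nut on its screw, rad; 0 (tight) at the start.
- ink_jar: Jar of ink, 60 mm across and 65 mm high, standing on the table to the right of the press. Origin under its centre.
- furniture: Wooden spacing bar, 100 x 30 x 18 mm, lying on the table to the right of the press. Origin under its centre.
- brayer: Hand ink roller with wooden handle, 185 mm long, 106 mm wide, 40 mm high, lying on the table to the right. Origin at table level between roller and handle; x points to the roller.

How it is judged:
By the outcome, as a careful person would: the job done as asked, in the order asked, and still so for the second after the job is handed in, with the robot touching nothing.
It also fails if it takes over 38 s, if anything falls off the work surface, if the arm or the gripper's body presses on something with over 40 N, if the wrist force passes 120 N, or if a joint passes its speed limit or range.

## Robot

A 6-joint arm with a two-finger parallel gripper is mounted at the origin on the work surface. World frame = base frame: x ahead of the robot, y to its left, z up, the work surface at z = 0. Lengths are in m, angles in rad, forces in N, time in s.
With the tool pointing down it reaches from about 0.35 to 0.975 m from the base axis. Payload 4.9 kg.
Tool frame: the origin (TCP) lies on the centre line of the jaws, within the pads' length; the fingertips stand ctrl.tcp_to_tips ahead of it and the grasp point (between the pads) lies 3 mm ahead of it (ctrl.tcp_to_tips is the distance from the TCP to the fingertips, in m); z points along the fingers, y is the direction in which the jaws open and shut (so a half turn about z gives the same grasp; the last joint's range is limited). The gripper opens to 85 mm and grips with 20 to 120 N. Pads are 22 mm wide; open, the fingers measure 114 mm over their backs; the gripper's body (76 mm by 85 mm) begins 54 mm behind the grasp point. The pads swing forward as they close: fully open they stand 13 mm farther back than shut.
Start: joints at [-1.272, 0.053, 1.613, -0, 1.476, -0.119], TCP at [0.254, -0.571, 0.253] pointing down, gripper open.
Joint ranges: [-3.01, 3.01], [-1.01, 2.22], [0.06, 2.58], [-1.02, 4.17], [0.09, 2.62], [-3.14, 3.14]. Speed limits (rad/s): [2.57, 2.57, 3.14, 3.14, 3.14, 3.14].

## Interface

Orientations are given as a rotation vector (axis times angle).
In Python, from station import ctrl, vision gives the robot as it stands.
- The arm moves only by the tool jog_arm, never from a script. Its argument "deltas" is a list of rows, each a list of 7 numbers: the turn, a rotation vector about the tool's x, y, z in rad, then the shift along the tool's x, y, z in cm, then the opening, from 0 (shut) to 1 (fully open). A call has 1 to 12 rows; each row shifts and turns the commanded pose from where the row before left it, along the tool's axes as they then stand; what a row does not reach is not made up. A row lasts 1/12 s, in which the tool goes at most 41.7 mm and 7.16 degrees, less where a joint would pass 70% of its speed; a pose out of reach is approached as far as the arm can. A call with a gripper value outside its range is refused whole. The fingers move at their own pace and stop on an object; "grip_force" is the grip in N (left out, the last holds). Time passes only in rows, so rows that do not move let the fingers close. It gives the time, the measured TCP pose, the force and the opening at its end, in the units of the state.
- ctrl.get_obs(): the state, without advancing time (a new reading comes with each control period).
- vision.get_image(name): name is "scene" or "top" or "wrist"; returns (picture, depth): 420x560x3 uint8, red, green, blue; 420x560 float32, m along the optical axis (not along the pixel's ray), 0 where there is no reading.
- vision.calibration(name): a dict with "fx", "fy", "cx", "cy" (pixels), "rvec" (rotation vector, rad) and "tvec" (3), from world to camera coordinates, as OpenCV has them; the wrist camera has in their place "hand_eye" (4x4, takes a point from camera to tool coordinates, whose origin is the TCP and whose axes are the flange's). Camera axes: x right, y down, z forward; pixel columns grow to the right and rows downward; lengths in m; the calibration is good to about 2 mm. A picture is of the moment at which its call begins: read the wrist's pose just before it. calibration takes no time and is no camera call.
- ctrl.finish_job(): hands the job in, once; it reports no verdict.
The state is a dict: "t": time; "q": joint angles; "dq": joint speeds; "effort": joint torques, N m; "tool_pos": TCP position; "tool_rot": TCP orientation; "contact_force": force on the tool from outside, world axes, zero at the start; "wrist_torque": the same for the moment, N m; "opening": finger opening in m.
Only numpy, scipy, OpenCV 4.12 (cv2) and the standard library are available. Lean on these libraries where they do the work, as an engineer would, in place of code of your own. Each camera call takes 0.05 s, during which the arm holds its last target. There are 200 camera calls.

## Working session

There is one attempt and no reset: what is moved stays moved. The work goes in short steps, Python scripts to look and compute and a tool call to move; the robot and the scene stay as the last step left them, time stands still between calls to the robot, and variables do not carry over. Pictures are saved under pics/ and viewed, about 8 in all and at most 12, crops included, and the job is handed in when it is done.

Besides the shell and the picture viewer there is one more tool, called after "Emit:" as a command line: name --pt "numbers of a row" for each row, then --argument value for the rest. jog_arm: Moves the arm, as the interface text tells. Its arguments: {"type":"object","properties":{"deltas":{"type":"array"},"grip_force":{"type":"number"}},"required":["deltas"]}

```bash
ls; mkdir -p pics; python3 - <<'E'
from station import ctrl, vision
import cv2,numpy as np
o=ctrl.get_obs();print({k:np.round(v,3) for k,v in o.items()},ctrl.tcp_to_tips)
for n in("top","scene"):
    im,d=vision.get_image(n);cv2.imwrite(f"pics/{n}1.png",im[:,:,::-1]);np.save(f"pics/{n}1.npy",d);print(n,vision.calibration(n))
print(vision.calibration("wrist"))
E
```

```text
pics
{'t': np.float64(0.0), 'q': array([-1.272,  0.053,  1.614, -0.   ,  1.476, -0.119]), 'dq': array([-0.   ,  0.   ,  0.001, -0.   , -0.   , -0.   ]), 'effort': array([ 1.0000e-03, -3.9369e+01, -3.7017e+01, -0.0000e+00,  7.0000e-03,
       -0.0000e+00]), 'tool_pos': array([ 0.253, -0.571,  0.252]), 'tool_rot': array([-3.071, -0.651,  0.   ]), 'contact_force': array([ 0.504, -1.099,  0.226]), 'wrist_torque': array([ 0.007, -0.026,  0.018]), 'opening': np.float64(0.085)} 0.022
top {'fx': 461.2083041628127, 'fy': 461.2083041628127, 'cx': 284.17316537418054, 'cy': 210.26714680629314, 'rvec': array([ 2.17601512, -2.10958607,  0.23594817]), 'tvec': array([-0.05974889,  0.53260243,  1.14208802])}
scene {'fx': 484.94773093591925, 'fy': 484.94773093591925, 'cx': 290.83364004382, 'cy': 210.94086826361553, 'rvec': array([ 1.64771886,  1.8095693 , -0.83771629]), 'tvec': array([ 0.07229661, -0.23909729,  1.73156313])}
{'fx': 316.4816616202104, 'fy': 316.4816616202104, 'cx': 279.8388956126801, 'cy': 215.61958630239968, 'hand_eye': array([[-9.89580425e-04, -9.52566726e-01, -3.04328200e-01,
         7.89938410e-02],
       [ 9.99999332e-01, -7.61029367e-04, -8.69615471e-04,
        -8.33503981e-04],
       [ 5.96764064e-04, -3.04328858e-01,  9.52566843e-01,
        -1.21584642e-01],
       [ 0.00000000e+00,  0.00000000e+00,  0.00000000e+00,
         1.00000000e+00]])}
```

View pics/top1.png

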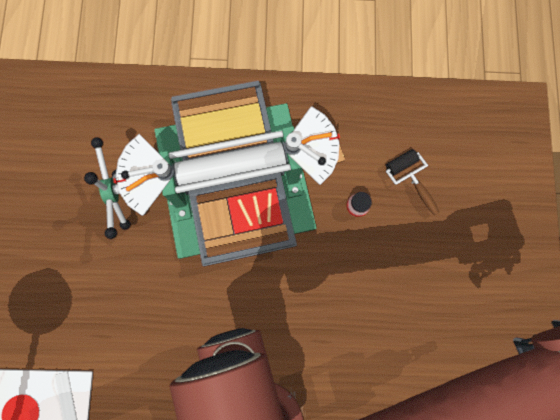

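View pics/scene1.png

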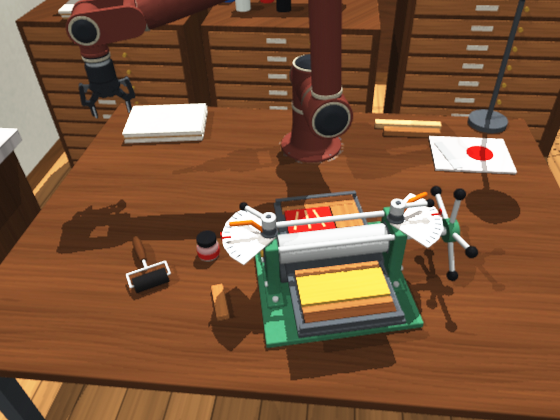

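The top view shows the right-hand screw hub at about (293,141), its black ball at (322,161), the orange nut lever ending near (333,135), and the red mark near (337,138). The scene view agrees. There's a spacing bar by the press's right side, and the jar and brayer are clear of it. Next I'll get rough positions and plan a closer look with the wrist camera.

```bash
cat > h.py <<'E'
import numpy as np,cv2
from station import ctrl,vision
from scipy.spatial.transform import Rotation as R
def cam(name,obs=None):
    c=vision.calibration(name);K=np.array([[c['fx'],0,c['cx']],[0,c['fy'],c['cy']],[0,0,1]])
    if name=='wrist':
        T=np.eye(4);T[:3,:3]=R.from_rotvec(obs['tool_rot']).as_matrix();T[:3,3]=obs['tool_pos'];T=T@c['hand_eye'];return K,T[:3,:3],T[:3,3]
    Rc=R.from_rotvec(c['rvec']).as_matrix().T;return K,Rc,-Rc@c['tvec']
def at_z(C,uv,z):  # pixel ray onto plane z
    K,Rw,p=C;d=Rw@np.linalg.solve(K,[uv[0],uv[1],1.]);return p+d*(z-p[2])/d[2]
def proj(C,P):
    K,Rw,p=C;v=K@(Rw.T@(np.asarray(P)-p));return v[:2]/v[2]
E
python3 - <<'E'
from h import *
C=cam('top')
for n,uv,z in(('hub',(293,141),.238),('ball',(322,161),.227),('orange',(332,136),.227),('mark',(337,138),.191)):print(n,at_z(C,uv,z).round(3))
o=ctrl.get_obs();print(R.from_rotvec(o['tool_rot']).as_matrix().round(3))
E
```

```text
hub [ 0.657 -0.052  0.238]
ball [ 0.617 -0.119  0.227]
orange [ 0.677 -0.141  0.227]
mark [ 0.685 -0.158  0.191]
[[ 0.914  0.406 -0.001]
 [ 0.406 -0.914  0.002]
 [ 0.    -0.002 -1.   ]]
```

Emit:
jog_arm --pt "0 0 0 0 0 -3 1" --pt "0 0 0 0 0 -3 1" --pt "0 0 0 3 -1.5 0 1" --pt "0 0 0 3 -1.5 0 1" --pt "0 0 0 3 -1.5 0 1" --pt "0 0 0 3 -1.5 0 1" --pt "0 0 0 3 -1.5 0 1" --pt "0 0 0 3 -1.5 0 1" --pt "0 0 0 3 -1.5 0 1" --pt "0 0 0 3 -1.5 0 1" --pt "0 0 0 3 -1.5 0 1" --pt "0 0 0 3 -1.5 0 1" --grip_force 30

```text
t: 1.1
tool_pos: [0.4675, -0.3108, 0.3128]
tool_rot: [-3.073, -0.651, 0.001]
contact_force: [0.6, -0.2, -0.2]
opening: 0.085
```

Emit:
jog_arm --pt "0 0 0 3 -1.5 0 1" --pt "0 0 0 3 -1.5 0 1" --pt "0 0 0 3 -1.5 0 1" --pt "0 0 0 3 -1.5 0 1" --pt "0 0 0 3 -1.5 0 1" --pt "0 0 0 3 -1.5 0 1" --pt "0 0 0 3 -1.5 0 1" --pt "0 0 0 3 -1.5 0 1" --pt "0 0 -0.12 0 0 0 1" --pt "0 0 -0.12 0 0 0 1" --pt "0 0 -0.12 0 0 0 1" --pt "0 0 -0.12 0 0 0 1"

```text
t: 2.1
tool_pos: [0.6375, -0.1049, 0.3124]
tool_rot: [-2.825, -1.372, 0.002]
contact_force: [-0.6, -0.0, 0.6]
opening: 0.0855
```

Emit:
jog_arm --pt "0 0 -0.12 0 0 0 1" --pt "0 0 -0.12 0 0 0 1" --pt "0 0 -0.12 0 0 0 1" --pt "0 0 -0.12 0 0 0 1" --pt "0 0 0 0 0 0 1" --pt "0 0 0 0 0 0 1"

```text
t: 2.6
tool_pos: [0.6374, -0.1053, 0.3127]
tool_rot: [-2.428, -1.993, 0.001]
contact_force: [-0.0, 0.7, -0.2]
opening: 0.0852
```

```bash
python3 - <<'E'
from h import *
o=ctrl.get_obs();im,d=vision.get_image('wrist');cv2.imwrite('pics/w1.png',im[:,:,::-1]);np.save('pics/w1.npy',d);np.savez('pics/w1o.npz',**o)
C=cam('wrist',o)
for P in((.657,-.052,.238),(.617,-.119,.227),(.677,-.141,.227),(.685,-.158,.191)):print(proj(C,P).round())
E
```

```text
[294. 154.]
[255. 256.]
[343. 269.]
[347. 265.]
```

View pics/w1.png

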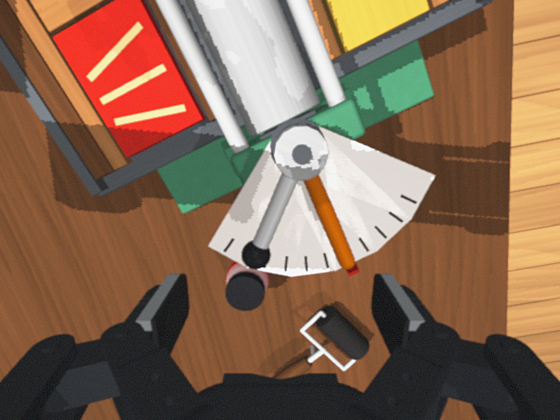

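The wrist view shows the hub at about (302,152), the steel lever running to the black ball at (256,255), the orange lever from (312,180) to (350,265), and the red mark and tab at (353,271). The ink jar stands well below, under the ball. I'll segment these by colour to get exact positions.

```bash
cat >> h.py <<'E'
def meas(im,C,axis=None):
    hsv=cv2.cvtColor(im,cv2.COLOR_RGB2HSV).astype(int);H,S,V=[hsv[...,i] for i in range(3)];v,u=np.mgrid[:420,:560]
    roi=(u>195)&(u<445)&(v>165)&(v<300)
    A=np.array(axis) if axis is not None else at_z(C,(302,151),.238)
    r=lambda p:(np.hypot(*(p-A)[:2]).round(4),np.degrees(np.arctan2(*(p-A)[1::-1])).round(1))
    out={'axis':A.round(4)}
    m=roi&(H>=8)&(H<=16)&(S>190)&(V>120)
    pts=np.array([at_z(C,(a,b),.227)[:2] for a,b in zip(u[m],v[m])]);rr=np.hypot(*(pts-A[:2]).T);k=(rr>.04)&(rr<.095)
    if k.sum()>10:
        f=cv2.fitLine(pts[k].astype(np.float32),cv2.DIST_HUBER,0,1e-4,1e-4).ravel();t=pts[k].mean(0)
        out['orange']=(r(t),np.degrees(np.arctan2(f[1],f[0])).round(1),int(k.sum()))
    m=roi&((H<6)|(H>174))&(S>170)&(V>110)
    P=[at_z(C,(a,b),.197) for a,b in zip(u[m],v[m])];P=[p for p in P if .09<np.hypot(*(p-A)[:2])<.125]
    if P: out['red']=(r(np.mean(P,0)),len(P))
    return out
E
python3 - <<'E'
from h import *
o=dict(np.load('pics/w1o.npz'));im=cv2.imread('pics/w1.png')[:,:,::-1].copy();C=cam('wrist',o)
g=cv2.cvtColor(im,cv2.COLOR_RGB2GRAY)
print(cv2.HoughCircles(g[110:200,250:350],cv2.HOUGH_GRADIENT,1,40,param1=80,param2=15,minRadius=20,maxRadius=34))
b=((g<45)&(np.hypot(np.mgrid[:420,:560][1]-256,np.mgrid[:420,:560][0]-255)<18));b[268:]=0
vv,uu=np.nonzero(b);c=(uu.mean(),vv.mean());print('ball px',c,at_z(C,c,.229))
m=meas(im,C);print(m);A=m['axis'];p=at_z(C,c,.229)-A;print(np.hypot(*p[:2]),np.degrees(np.arctan2(p[1],p[0])))
for uv in((353,271),(348,272),(302,151),(303,154)):print(uv,at_z(C,uv,.203 if uv[0]>320 else .238).round(4))
cv2.imwrite('pics/w1c.png',cv2.resize(im[110:290,220:400,::-1],None,fx=3.3,fy=3.3,interpolation=cv2.INTER_CUBIC))
E
```

```text
[[[45.5 40.5 32.3]]]
ball px (np.float64(254.9276595744681), np.float64(256.08936170212763)) [ 0.61702408 -0.11796648  0.229     ]Traceback (most recent call last):
  File "<stdin>", line 7, in <module>
  File "h.py", line 23, in meas
    out['orange']=(r(t),np.degrees(np.arctan2(f[1],f[0])).round(1),int(k.sum()))
                   ~^^^
  File "h.py", line 17, in <lambda>
    r=lambda p:(np.hypot(*(p-A)[:2]).round(4),np.degrees(np.arctan2(*(p-A)[1::-1])).round(1))
                           ~^~
ValueError: operands could not be broadcast together with shapes (2,) (3,)
```

```bash
sed -i 's/(p-A)\[:2\])\.round(4)/(p[:2]-A[:2])).round(4)/; s/\*(p-A)\[1::-1\]/*(p[:2]-A[:2])[::-1]/' h.py
python3 - <<'E'
from h import *
o=dict(np.load('pics/w1o.npz'));im=cv2.imread('pics/w1.png')[:,:,::-1].copy();C=cam('wrist',o)
m=meas(im,C);print(m);A=m['axis'];p=at_z(C,(255,256),.229)-A;print('ball',np.hypot(*p[:2]),np.degrees(np.arctan2(p[1],p[0])))
for uv in((353,271),(348,272),(302,151),(303,154),(295.5,150.5)):print(uv,at_z(C,uv,.203 if uv[0]>320 else .238).round(4))
cv2.imwrite('pics/w1c.png',cv2.resize(im[110:290,220:400,::-1],None,fx=3.3,fy=3.3,interpolation=cv2.INTER_CUBIC))
E
```

```text
{'axis': array([ 0.6622, -0.051 ,  0.238 ]), 'orange': ((np.float64(0.065), np.float64(-78.0)), np.float32(-76.8), 975), 'red': ((np.float64(0.1049), np.float64(-87.5)), 71)}
ball 0.08069526587440953 -123.98811345112458
(353, 271) [ 0.6876 -0.1579  0.203 ]
(348, 272) [ 0.6835 -0.158   0.203 ]
(302, 151) [ 0.6622 -0.051   0.238 ]
(303, 154) [ 0.6625 -0.0529  0.238 ]
(295.5, 150.5) [ 0.6584 -0.05    0.238 ]
```

View pics/w1c.png

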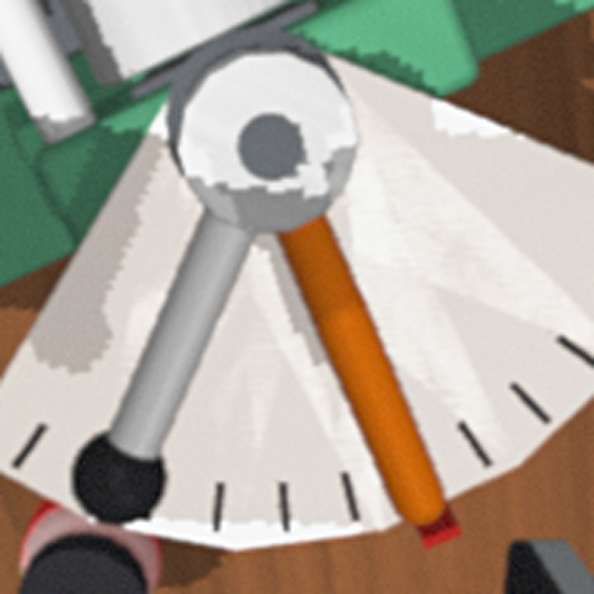

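Axis ≈ (0.661, -0.0515). The screw lever is at -123.6°, the mark at -76.2° and the nut lever at -76.8°, so the gap is 47° and the screw has about 47° to go. Next I'll move so the open jaws straddle both levers at radius 50 mm.

Emit:
jog_arm --pt "0 0 0 0.7 1.3 0 1" --pt "0 0 0 0 0 0 1" --pt "0 0 0 0 0 2.3 1" --pt "0 0 0 0 0 2.3 1" --pt "0 0 0 0 0 2.3 1" --pt "0 0 0 0 0 2.3 1" --pt "0 0 0 0 0 0 1" --pt "0 0 0 0 0 0 1"

```text
t: 3.32
tool_pos: [0.6505, -0.1008, 0.2195]
tool_rot: [-2.424, -1.994, 0.004]
contact_force: [-0.1, 0.0, 1.0]
opening: 0.0856
```

Emit:
jog_arm --pt "0 0 0 0 0 0 0.88" --pt "0 0 0 0 0 0 0.88" --pt "0 0 0 0 0 0 0.88"

```text
t: 3.57
tool_pos: [0.6527, -0.1013, 0.2239]
tool_rot: [2.423, 1.995, 0.003]
contact_force: [0.2, 0.7, -1.1]
opening: 0.075
```

Emit:
jog_arm --pt "0 0 -0.053 0.01 0.27 0 0.88" --pt "0 0 -0.053 0.01 0.27 0 0.88" --pt "0 0 -0.053 0.01 0.27 0 0.88" --pt "0 0 -0.053 0.01 0.27 0 0.88" --pt "0 0 -0.053 0.01 0.27 0 0.88" --pt "0 0 -0.053 0.01 0.27 0 0.88" --pt "0 0 -0.053 0.01 0.27 0 0.88" --pt "0 0 -0.053 0.01 0.27 0 0.88" --pt "0 0 -0.053 0.01 0.27 0 0.88" --pt "0 0 -0.053 0.01 0.27 0 0.88" --pt "0 0 -0.053 0.01 0.27 0 0.88" --pt "0 0 -0.053 0.01 0.27 0 0.88"

```text
t: 4.57
tool_pos: [0.6832, -0.0968, 0.223]
tool_rot: [1.676, 2.657, -0.001]
contact_force: [-3.2, 0.1, 0.7]
opening: 0.075
```

Emit:
jog_arm --pt "0 0 0 0 0 0 0.88" --pt "0 0 0 0 0 0 0.88"

```text
t: 4.73
tool_pos: [0.6836, -0.0968, 0.2226]
tool_rot: [1.68, 2.653, 0.0]
contact_force: [-0.2, -0.6, 1.0]
opening: 0.0751
```

```bash
python3 - <<'E'
from h import *
o=ctrl.get_obs();im,d=vision.get_image('wrist');im2,_=vision.get_image('top')
Rm=R.from_rotvec(o['tool_rot']).as_matrix();A=np.array([.6612,-.0515,.227]);print('axis in tool',Rm.T@(A-o['tool_pos']),'phi',np.degrees(np.arctan2(-Rm[1,0],-Rm[0,0])),o['contact_force'].round(1),o['opening'])
C=cam('wrist',o)
for P in((.6612,-.0515,.238),(.6878,-.1578,.203)):print(proj(C,P).round(1))
cv2.imwrite('pics/w2.png',np.hstack([im[60:360,90:470,::-1],cv2.resize(im2[90:190,260:380,::-1],(360,300),interpolation=cv2.INTER_CUBIC)]));cv2.imwrite('pics/w2f.png',im[:,:,::-1])
E
```

```text
axis in tool [ 0.05055448 -0.00092514 -0.00446126] phi -64.69926979318643 [-0.2 -0.6  1. ] 0.07510853592275551
[274.  199.9]
[237.8 371.1]
```

View pics/w2.png

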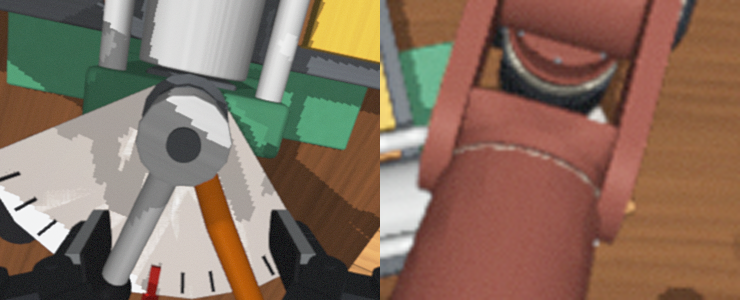

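The wrist crop shows the hub at (273,202) full-frame, which matches my prediction. The left finger is against the steel lever, the nut lever is free of the right finger, and the red mark is still anticlockwise of the steel lever. The arm blocks the top view. I'll push on in +y, staying short of the mark at first.

Emit:
jog_arm --pt "0 0 0 0 0.2 0 0.88" --pt "0 0 0 0 0.2 0 0.88" --pt "0 0 0 0 0.2 0 0.88" --pt "0 0 0 0 0.2 0 0.88" --pt "0 0 0 0 0.2 0 0.88" --pt "0 0 0 0 0.2 0 0.88" --pt "0 0 0 0 0.2 0 0.88" --pt "0 0 0 0 0 0 0.88" --pt "0 0 0 0 0 0 0.88"

```text
t: 5.58
tool_pos: [0.6961, -0.0905, 0.2211]
tool_rot: [-1.679, -2.655, -0.001]
contact_force: [-2.7, -1.7, -1.1]
opening: 0.0751
```

```bash
python3 - <<'E'
from h import *
o=ctrl.get_obs();im,d=vision.get_image('wrist')
Rm=R.from_rotvec(o['tool_rot']).as_matrix();A=np.array([.6612,-.0515,.227]);print('axis in tool',Rm.T@(A-o['tool_pos']),'phi',np.degrees(np.arctan2(-Rm[1,0],-Rm[0,0])),o['contact_force'].round(1),o['opening'])
C=cam('wrist',o)
for P in((.6612,-.0515,.238),(.6878,-.1578,.203)):print(proj(C,P).round(1))
cv2.imwrite('pics/w3.png',cv2.resize(im[140:400,150:450,::-1],None,fx=2.3,fy=2.3,interpolation=cv2.INTER_CUBIC));cv2.imwrite('pics/w3f.png',im[:,:,::-1]);np.savez('pics/w3o.npz',**o)
E
```

```text
axis in tool [ 0.0501846  -0.01484268 -0.00593541] phi -64.60985423016056 [-2.7 -1.7 -1.1] 0.07511112158280947
[233.2 202.1]
[211.9 373.9]
```

View pics/w3.png

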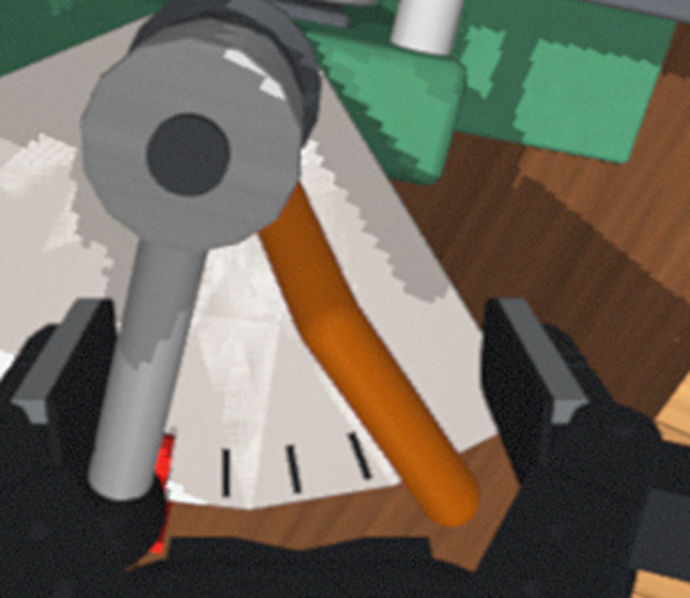

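The lever is just short of the red mark (red shows at crop (165,450), to the right of the steel lever), and the orange lever is free. I'll work out both angles from this frame and the previous one.

```bash
python3 - <<'E'
from h import *
A=np.array([.6612,-.0515])
ang=lambda p:(np.degrees(np.arctan2(p[1]-A[1],p[0]-A[0])).round(2),np.hypot(*(p[:2]-A)).round(4))
o=dict(np.load('pics/w3o.npz'));C=cam('wrist',o)
im=cv2.imread('pics/w3f.png')[:,:,::-1].copy()
f=lambda x,y:(x/2.3+150,y/2.3+140)
print('hub',at_z(C,f(190,145),.238))
for c in((159,310),(123,478),(165,248),(165,440),(171,440)):print(c,ang(at_z(C,f(*c),.191 if c[1]==440 else .227)))
for n,oo in(('w3f',o),('w2f',dict(tool_pos=np.array([.6836,-.0968,.2226]),tool_rot=np.array([1.68,2.653,0])))):
    I=cv2.imread(f'pics/{n}.png');h=cv2.cvtColor(I,cv2.COLOR_BGR2HSV).astype(int)
    m=((h[...,0]<5)|(h[...,0]>175))&(h[...,1]>150)&(h[...,2]>90);v,u=np.nonzero(m);k=(u>180)&(u<280)&(v>280)&(v<400);u,v=u[k],v[k]
    Cc=cam('wrist',oo);P=np.array([at_z(Cc,(a,b),.191)[:2] for a,b in zip(u,v)]);r=np.hypot(*(P-A).T);a=np.degrees(np.arctan2(*(P-A).T[::-1]))
    print(n,len(u),[(lo,a[(r>lo)&(r<lo+.004)].min().round(1),a[(r>lo)&(r<lo+.004)].max().round(1)) for lo in(.088,.092,.096,.1,.104) if ((r>lo)&(r<lo+.004)).any()])
E
```

```text
hub [ 0.66113848 -0.05190445  0.238     ]
(159, 310) (np.float64(-79.31), np.float64(0.0348))
(123, 478) (np.float64(-79.0), np.float64(0.072))
(165, 248) (np.float64(-82.67), np.float64(0.0229))
(165, 440) (np.float64(-75.56), np.float64(0.0905))
(171, 440) (np.float64(-74.63), np.float64(0.0903))
w3f 132 [(0.088, np.float64(-75.9), np.float64(-74.7)), (0.092, np.float64(-76.2), np.float64(-74.6)), (0.096, np.float64(-76.4), np.float64(-74.5)), (0.1, np.float64(-76.0), np.float64(-74.7)), (0.104, np.float64(-75.1), np.float64(-75.1))]
w2f 556 [(0.088, np.float64(-77.7), np.float64(-74.6)), (0.092, np.float64(-77.6), np.float64(-74.7)), (0.096, np.float64(-77.6), np.float64(-74.7)), (0.1, np.float64(-77.4), np.float64(-74.8)), (0.104, np.float64(-77.3), np.float64(-74.8))]
```

The screw lever is at -79.1° and the centre of the mark at -76.1°, so there's 3.0° to go, about 3.3 mm at the contact.

Emit:
jog_arm --pt "0 0 0 0 0.17 0 0.88" --pt "0 0 0 0 0.16 0 0.88" --pt "0 0 0 0 0 0 0.88" --pt "0 0 0 0 0 0 0.88"

```text
t: 5.97
tool_pos: [0.699, -0.0892, 0.2212]
tool_rot: [-1.679, -2.655, -0.0]
contact_force: [-2.8, -2.5, -1.0]
opening: 0.075
```

```bash
cat >> h.py <<'E'
def levers(tag):
    o=ctrl.get_obs();im,d=vision.get_image('wrist');np.savez(f'pics/{tag}o.npz',**o);cv2.imwrite(f'pics/{tag}f.png',im[:,:,::-1]);np.save(f'pics/{tag}d.npy',d)
    A=np.array([.6612,-.0515]);C=cam('wrist',o);K,Rw,p=C;v,u=np.mgrid[:420,:560]
    P=(np.linalg.inv(K)@np.stack([u.ravel(),v.ravel(),np.ones(u.size)])*d.ravel()).T@Rw.T+p
    r=np.hypot(*(P[:,:2]-A).T);a=np.degrees(np.arctan2(P[:,1]-A[1],P[:,0]-A[0]))
    h=cv2.cvtColor(im,cv2.COLOR_RGB2HSV).reshape(-1,3).astype(int)
    k=(d.ravel()>0)&(P[:,2]>.215)&(P[:,2]<.24)&(r>.042)&(r<.065)&(a>-140)&(a<0)
    for n,m in(('nut',k&(h[:,1]>180)&(h[:,0]<20)&(h[:,2]>60)),('screw',k&(h[:,1]<40)&(h[:,2]>85))):
        if m.sum()>20: print(n,'n',m.sum(),'edges',np.percentile(a[m],[2,98]).round(1),'mid',np.median(a[m]).round(1),'z',P[m,2].max().round(4))
    Rm=R.from_rotvec(o['tool_rot']).as_matrix();print('axis in tool mm',(1e3*Rm.T@(np.r_[A,.227]-o['tool_pos'])).round(1),'F',o['contact_force'].round(1),'open',o['opening'].round(4),'t',o['t'])
E
python3 -c "
from h import *
levers('w4')"
```

```text
nut n 1344 edges [-35.1 -23.8] mid -28.9 z 0.2356
screw n 1716 edges [-101.5  -70.3] mid -78.1 z 0.2399Traceback (most recent call last):
  File "<string>", line 3, in <module>
    levers('w4')
    ~~~~~~^^^^^^
  File "h.py", line 37, in levers
    Rm=R.from_rotvec(o['tool_rot']).as_matrix();print('axis in tool mm',(1e3*Rm.T@(np.r_[A,.227]-o['tool_pos'])).round(1),'F',o['contact_force'].round(1),'open',o['opening'].round(4),'t',o['t'])
                                                                                                                                                                 ^^^^^^^^^^^^^^^^^^
AttributeError: 'float' object has no attribute 'round'
```

```bash
python3 - <<'E'
s=open('h.py').read()
s=s.replace("'open',o['opening'].round(4)","'open',round(float(o['opening']),4)").replace("""'mid',np.median(a[m]).round(1)""","""'from ccw/cw edge',edge(a[m],r[m],1),edge(a[m],r[m],-1)""")
s=s.replace("def levers","""def edge(a,r,s):
    b=[(s*np.percentile(s*a[(r>=x)&(r<x+.002)],98),x+.001) for x in np.arange(.042,.064,.002) if ((r>=x)&(r<x+.002)).sum()>8]
    return np.round(np.median([e-s*np.degrees(np.arcsin(.006/x)) for e,x in b]),1)
def levers""")
s=s.replace("    A=np.array([.6612,-.0515]);C=cam('w","    return lev(o,im,d)\ndef lev(o,im,d):\n    A=np.array([.6612,-.0515]);C=cam('w")
open('h.py','w').write(s)
E
python3 -c "
from h import *
lev(dict(np.load('pics/w4o.npz')),cv2.imread('pics/w4f.png')[:,:,::-1].copy(),np.load('pics/w4d.npy'))"
```

```text
nut n 1344 edges [-35.1 -23.8] from ccw/cw edge -30.9 -28.1 z 0.2356
screw n 1716 edges [-101.5  -70.3] from ccw/cw edge -77.2 -76.1 z 0.2399
axis in tool mm [ 50.3 -18.   -5.8] F [-2.8 -2.5 -1. ] open 0.075 t 5.9667
```

The screw lever is now at about -76°, on the mark (nut lever -29.5°). Next I'll close the jaws in step with a -y shift, so the screw-side finger stays still and the other one brings the nut lever round.

Emit:
jog_arm --pt "0 0 0 0 -0.085 0 0.86" --pt "0 0 0 0 -0.085 0 0.84" --pt "0 0 0 0 -0.085 0 0.82" --pt "0 0 0 0 -0.085 0 0.8" --pt "0 0 0 0 -0.085 0 0.78" --pt "0 0 0 0 -0.085 0 0.76" --pt "0 0 0 0 -0.085 0 0.74" --pt "0 0 0 0 -0.085 0 0.72" --pt "0 0 0 0 -0.085 0 0.7" --pt "0 0 0 0 0 0 0.7" --pt "0 0 0 0 0 0 0.7"

```text
t: 6.93
tool_pos: [0.6925, -0.0922, 0.2219]
tool_rot: [1.678, 2.654, 0.002]
contact_force: [1.1, 2.4, 3.2]
opening: 0.06
```

```bash
python3 -c "
from h import *
levers('w5')
cv2.imwrite('pics/w5.png',cv2.resize(cv2.imread('pics/w5f.png')[140:400,150:450],None,fx=2.3,fy=2.3))"
```

```text
nut n 1291 edges [-38.8 -27.4] from ccw/cw edge -34.5 -31.9 z 0.2355
screw n 2047 edges [-100.9  -13.4] from ccw/cw edge -76.6 -75.5 z 0.24
axis in tool mm [ 50.2 -10.8  -5.2] F [1.1 2.4 3.2] open 0.06 t 6.9333
```

View pics/w5.png

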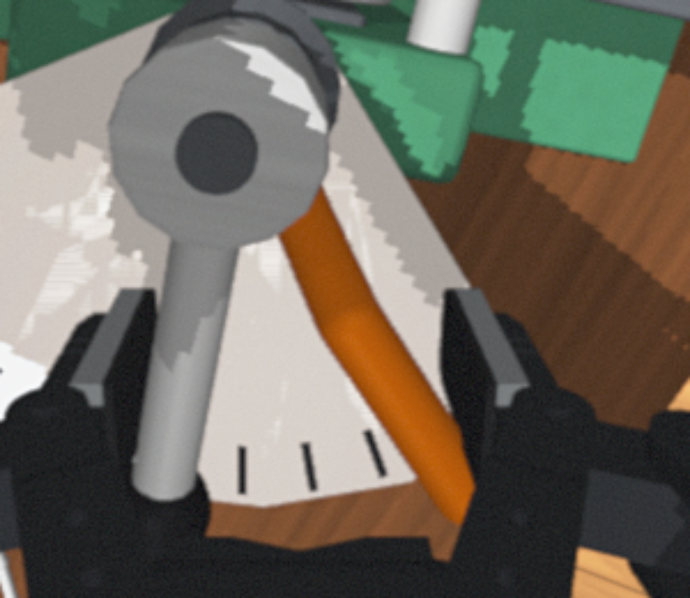

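The steel lever holds its place and the orange one is being pushed clockwise (about 3.5° so far). I'll continue the same way.

Emit:
jog_arm --pt "0 0 0 0 -0.09 0 0.68" --pt "0 0 0 0 -0.09 0 0.66" --pt "0 0 0 0 -0.09 0 0.64" --pt "0 0 0 0 -0.09 0 0.62" --pt "0 0 0 0 -0.09 0 0.6" --pt "0 0 0 0 -0.09 0 0.58" --pt "0 0 0 0 -0.085 0 0.56" --pt "0 0 0 0 -0.085 0 0.54" --pt "0 0 0 0 -0.085 0 0.52" --pt "0 0 0 0 -0.085 0 0.5" --pt "0 0 0 0 0 0 0.5" --pt "0 0 0 0 0 0 0.5"

```text
t: 7.98
tool_pos: [0.6841, -0.0964, 0.2213]
tool_rot: [1.679, 2.655, -0.0]
contact_force: [2.4, 0.3, 3.1]
opening: 0.043
```

```bash
python3 -c "
from h import *
levers('w6')"
```

```text
nut n 1279 edges [-53.1 -41.5] from ccw/cw edge -48.2 -46.2 z 0.239
screw n 2134 edges [-97.9 -26.9] from ccw/cw edge -77.5 -76.6 z 0.24
axis in tool mm [50.4 -1.4 -5.7] F [2.4 0.3 3.1] open 0.043 t 7.9833
```

Emit:
jog_arm --pt "0 0 0 0 -0.08 0 0.48" --pt "0 0 0 0 -0.08 0 0.46" --pt "0 0 0 0 -0.08 0 0.44" --pt "0 0 0 0 -0.06 0 0.425" --pt "0 0 0 0 0 0 0.4" --pt "0 0 0 0 0 0 0.38" --pt "0 0 0 0 0 0 0.35" --pt "0 0 0 0 0 0 0.3" --pt "0 0 0 0 0 0 0.3" --grip_force 40

```text
t: 8.78
tool_pos: [0.6809, -0.0982, 0.222]
tool_rot: [-1.679, -2.655, 0.002]
contact_force: [-1.0, -1.7, 5.3]
opening: 0.0327
```

```bash
python3 -c "
from h import *
levers('w7')
cv2.imwrite('pics/w7.png',cv2.resize(cv2.imread('pics/w7f.png')[140:400,150:450],None,fx=2.3,fy=2.3))"
```

```text
nut n 1218 edges [-59.9 -47.6] from ccw/cw edge -55.0 -53.0 z 0.2396
screw n 2079 edges [-96.  -36.1] from ccw/cw edge -57.6 -77.2 z 0.24
axis in tool mm [50.6  2.2 -5. ] F [-1.  -1.7  5.3] open 0.0327 t 8.7833
```

View pics/w7.png

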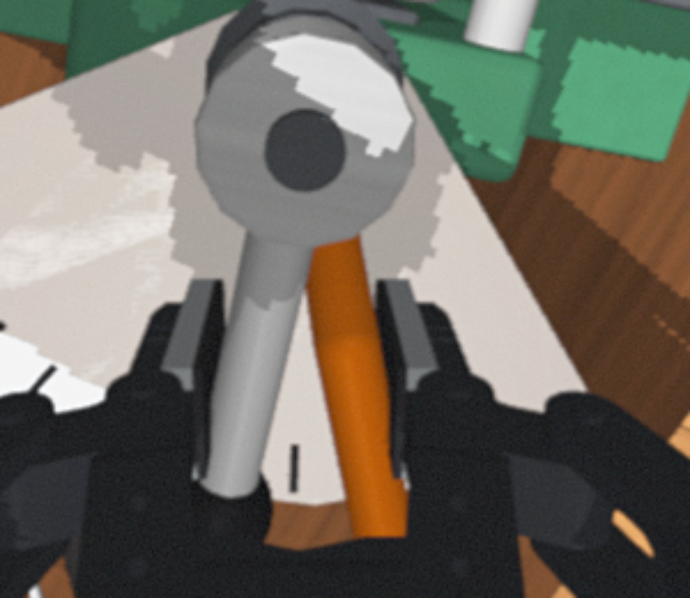

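The gripper has stalled at 32.7 mm with both levers pinched, roughly 23° apart, so the nut looks tight. Next I'll pin down the screw angle before letting go.

```bash
python3 - <<'E'
from h import *
A=np.array([.6612,-.0515]);o=dict(np.load('pics/w7o.npz'));C=cam('wrist',o)
f=lambda x,y:(x/2.3+150,y/2.3+140)
h=at_z(C,f(305,147),.238);print('hub',h)
def ang(c,B): p=at_z(C,f(*c),.227);return np.degrees(np.arctan2(p[1]-B[1],p[0]-B[0])).round(2),np.hypot(*(p[:2]-B)).round(3)
for B in(A,h[:2]):
    print('screw',[ang(c,B) for c in((267,330),(233,485))],'nut',[ang(c,B) for c in((358,400),(381,528))])
I=cv2.imread('pics/w7f.png');g=cv2.cvtColor(I,cv2.COLOR_BGR2GRAY)
# tick beyond the mark, for reference against the w3 view
print('tick',ang((294,468),A));o3=dict(np.load('pics/w5o.npz'));C=cam('wrist',o3);print('ticks w5',[ang(c,A) for c in((242,470),(310,466),(375,453))],'screw w5',ang((165,485),A))
E
```

```text
hub [ 0.66169238 -0.05273455  0.238     ]
screw [(np.float64(-74.63), np.float64(0.039)), (np.float64(-75.48), np.float64(0.074))] nut [(np.float64(-54.06), np.float64(0.054)), (np.float64(-54.24), np.float64(0.084))]
screw [(np.float64(-74.85), np.float64(0.038)), (np.float64(-75.61), np.float64(0.073))] nut [(np.float64(-53.71), np.float64(0.053)), (np.float64(-54.01), np.float64(0.083))]
tick (np.float64(-66.32), np.float64(0.069))
ticks w5 [(np.float64(-63.8), np.float64(0.069)), (np.float64(-52.85), np.float64(0.069)), (np.float64(-42.33), np.float64(0.07))] screw w5 (np.float64(-75.66), np.float64(0.073))
```

Emit:
jog_arm --pt "0 0 0 0 0 0 0.6" --pt "0 0 0 0 0 0 0.65" --pt "0 0 0 0 0 0 0.65" --pt "0 0 0 0 0 0 0.65" --pt "0 0 0 0 0 -1.5 0.65" --pt "0 0 0 0 0 -2.5 0.65" --pt "0 0 0 0 0 -2.5 1" --pt "0 0 0 0 0 -2.5 1" --pt "0 0 0 0 0 0 1" --pt "0 0 0 0 0 0 1"

```text
t: 9.67
tool_pos: [0.6823, -0.0978, 0.3152]
tool_rot: [1.676, 2.651, 0.003]
contact_force: [-0.3, -0.6, -0.4]
opening: 0.0852
```

```bash
python3 -c "
from h import *
levers('w8')
cv2.imwrite('pics/w8.png',cv2.resize(cv2.imread('pics/w8f.png')[120:300,190:400],None,fx=3.3,fy=3.3,interpolation=cv2.INTER_CUBIC))"
```

```text
nut n 440 edges [-59.5 -48.6] from ccw/cw edge -55.7 -52.6 z 0.2354
screw n 529 edges [-83.8 -69.9] from ccw/cw edge -77.3 -76.8 z 0.2355
axis in tool mm [51.2  0.4 88. ] F [-0.3 -0.6 -0.4] open 0.0852 t 9.6667
```

View pics/w8.png

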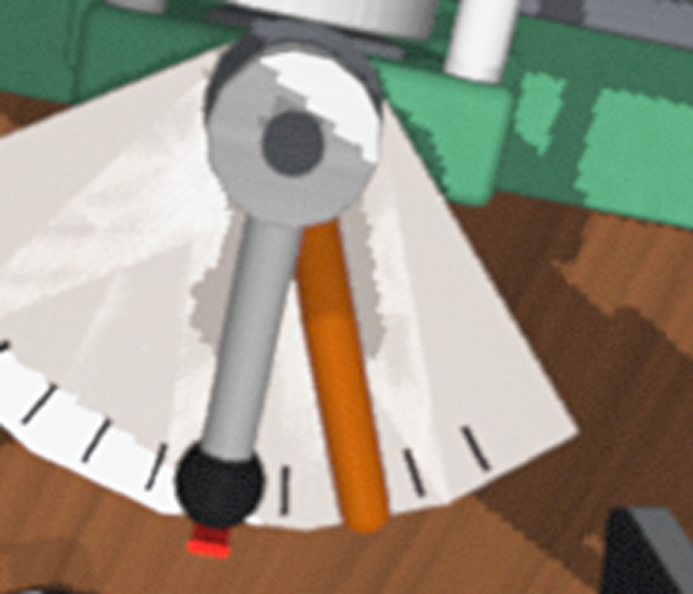

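The steel lever's ball at crop (220,484) sits right over the red mark and tab at (209,540), with the orange lever close beside it. I'll compute the screw and mark angles from this one frame.

```bash
python3 - <<'E'
from h import *
o=dict(np.load('pics/w8o.npz'));C=cam('wrist',o);f=lambda x,y:(x/3.3+190-.35,y/3.3+120-.35)
h=at_z(C,f(294,139),.238);print('hub',h)
I=cv2.imread('pics/w8f.png');hs=cv2.cvtColor(I,cv2.COLOR_BGR2HSV).astype(int)
m=((hs[...,0]<6)|(hs[...,0]>174))&(hs[...,1]>150)&(hs[...,2]>90);v,u=np.nonzero(m);k=(u>235)&(u<270)&(v>270)&(v<292);u,v=u[k],v[k]
k=v>=283;print(len(u),'tab px',u[k].mean(),v[k].mean())
for B in(np.array([.6612,-.0515]),h[:2]):
    a=lambda p:(np.degrees(np.arctan2(p[1]-B[1],p[0]-B[0])).round(2),np.hypot(*(p[:2]-B)).round(4))
    print('tab',a(at_z(C,(u[k].mean(),v[k].mean()),.202)),'ball',a(at_z(C,f(220,484),.227)),'lever',a(at_z(C,f(245,370),.229)),a(at_z(C,f(230,450),.229)))
E
```

```text
hub [ 0.66135001 -0.05189808  0.238     ]
96 tab px 253.04615384615386 285.2923076923077
tab (np.float64(-75.94), np.float64(0.1108)) ball (np.float64(-76.6), np.float64(0.0801)) lever (np.float64(-76.38), np.float64(0.0516)) (np.float64(-76.14), np.float64(0.0706))
tab (np.float64(-75.96), np.float64(0.1104)) ball (np.float64(-76.64), np.float64(0.0797)) lever (np.float64(-76.44), np.float64(0.0512)) (np.float64(-76.18), np.float64(0.0701))
```

```bash
python3 -c "
from station import ctrl
print(ctrl.finish_job())"
```

```text
the job is handed in; nothing more can be done
None
```

The right-hand screw is eased back to the red mark and locked there, and I handed the job in at about 9.7 s. I put the open jaws around both levers and pushed the steel lever about 47° anticlockwise to the mark. I then closed the jaws while shifting the arm, so the screw-side finger held that lever while the other turned the orange lever clockwise. The jaws stopped at 32.7 mm with a 40 N grip limit; then I let go and lifted clear.

**Last checks, after letting go:**
- **Screw position:** the mark measured about -76.0°. The steel lever read -76.1° to -76.6° from the picture and -77.0° from the depth data. These differ slightly, but all put it within about 1° of the mark.
- **Lock nut:** the levers stand about 22.9° apart by depth, against 23° when tight. A rougher reading while they were still gripped gave 21.4°.
- **Steadiness while locking:** in the checks between steps the screw stayed within about 1° of the mark.
- **Everything else:** I saw no sign of touching the left-hand screw or the loose items, but took no separate picture afterwards to confirm it. Tool forces stayed at about 5 N or less at every reading.

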